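# Stand the lamp shield up against its rail

### The job

Two bent aluminium light shields lie flat on the bench in front of the low grey back-stop rail. Take the wide one only: push it along the bench until its plain far edge meets the rail, then tip it up about that edge so that it stands upright, flat against the rail with its rolled bar on top, parked out of the way for the next session. Let it go there and leave the narrow shield lying where it is.

Things in the scene. Friction and masses are not known exactly. Their poses are not given: they have to be found in the camera images.
- wide_shield: Shield to stand up: loose aluminium plate, 0.2 kg, 90 mm long (x), 120 wide (y), 5 thick. Its near (-x) edge bends up and outwards in a 45 degree lip to a round bar, 14 mm across, full width, centre at x = -65, z = 22 mm. Origin: centre of the plate's underside; x towards the plain far edge, z up. Starts flat, far edge 25-50 mm from the rail, nearly parallel. Let go half-tipped it falls back flat.
- wide_foot (a point): Middle of the wide shield's plain far edge, on the underside (x = +45 mm, y = 0, z = 0 of the shield; same axes). The shield tips about this edge, the bar on a 112 mm arc: a finger that presses the bar towards the rail while rising with it carries it up; past about 45 degrees a level push is enough. Once upright (this point 5 mm before the rail's face) it rests on the rail and stays.
- rail: Grey painted steel back-stop rail fixed to the bench, 420 mm long (its y), 68 high, 16 thick, upright front face towards the robot; a 5 mm high foot flange reaches back to 46 mm behind that face. Origin: mid-length of the front face, in its plane, at bench level; x points away from the robot square to the face, z up.
- narrow_shield: The other shield, to be left lying: same shape, length, thickness, lip and bar but only 70 mm wide. Origin and axes as for the wide shield. Loose. It lies left or right of the wide one, about 240 mm away centre to centre; a small steel lens, 28 mm across and 50 high, stands between them.
Things that resemble listed ones, but are neither listed nor needed, are in the scene too. Leave any brown or red look-alike of the wide_shield alone.

How it is judged:
By the outcome, as a careful person would: the job done as asked, in the order asked, and still so for the second after the job is handed in, with the robot touching nothing.
It also fails if it takes over 45 s, if anything falls off the work surface, if the arm or the gripper's body presses on something with over 40 N, if the wrist force passes 120 N, or if a joint passes its speed limit or range.

### The arm

A 7-joint arm with a two-finger parallel gripper is mounted at the origin on the work surface. World frame = base frame: x ahead of the robot, y to its left, z up, the work surface at z = 0. Lengths are in m, angles in rad, forces in N, time in s.
With the tool pointing down it reaches from about 0.425 to 0.875 m from the base axis. Payload 8.4 kg.
Tool frame: the origin (TCP) lies at the very end of the fingers, on their centre line; the grasp point (between the pads) lies 19 mm behind it; z points along the fingers, y is the line along which they close (so a half turn about z gives the same grasp; the last joint's range is limited). The gripper opens to 85 mm and grips with 20 to 120 N. Pads are 22 mm wide; open, the fingers measure 114 mm over their backs; the gripper's body (76 mm by 85 mm) begins 54 mm behind the grasp point. The pads swing forward as they close: fully open they stand 13 mm farther back than shut.
Start: joints at [1.078, 0.333, 0.04, 1.465, -0.013, 1.343, -0.059], TCP at [0.249, -0.6, 0.231] pointing down, gripper open.
Joint ranges: [-2.58, 2.58], [-0.38, 2.09], [-1.3, 1.39], [0.25, 2.4], [-1.5, 4.64], [0.08, 2.09], [-2.65, 2.65]. Speed limits (rad/s): [2.22, 2.22, 2.79, 2.79, 3.14, 3.14, 3.14].

### API

Orientations are given as a unit quaternion [w, x, y, z].
In Python, from cell import env gives the robot as it stands. The module is installed in compiled form; this text tells all that it offers.
- The arm moves only by the tool play_rows, never from a script. Its argument "series" is a list of rows, each a list of 5 numbers: the closure, from 0 (fully open) to 1 (shut), then the shift along the tool's x, y, z in cm, then the turn about the tool's z in degrees. In form: [[claw, dx, dy, dz, yaw], ...]. A call has 1 to 8 rows; each row shifts and turns the commanded pose from where the row before left it, along the tool's axes as they then stand; what a row does not reach is not made up. A row lasts 1/8 s, in which the tool goes at most 62.5 mm and 10.7 degrees, less where a joint would pass 70% of its speed; a pose out of reach is approached as far as the arm can. A call with a gripper value outside its range is refused whole. The fingers move at their own pace and stop on an object; "force" is the grip in N (left out, the last holds). Time passes only in rows, so rows that do not move let the fingers close. It gives the time, the measured TCP pose, the force, the opening and the grip force at its end, in the units of the state.
- env.get_obs(): the state, without advancing time (a new reading comes with each control period).
- env.read_camera(name): name is "scene" or "top" or "wrist"; returns a dict with "image" (400x640x3 uint8, blue, green, red), "vertical_fov" (degrees; the focal length in pixels is half the picture's height over the tangent of half this angle, whatever the lens; pixels are square), "cx", "cy" (the principal point, pixels), "k1" (the pictures are not rectified: a ray, as slopes to the right and down, at radius r is drawn at 1 + k1 r^2 times it, then the intrinsics apply), "rvec" (rotation vector, rad) and "tvec" (3), from world to camera coordinates, as OpenCV has them. Camera axes: x right, y down, z forward; pixel columns grow to the right and rows downward; lengths in m; the calibration is good to about 2 mm. A picture is of the moment at which its call begins. There is no depth.
- env.hand_in(): hands the job in; it is judged then, once.
The state is a dict: "time": time; "q": joint angles; "qd": joint speeds; "joint_efforts": joint torques, N m; "ee_pos": TCP position; "orientation": TCP orientation; "wrist_force": force on the tool from outside, world axes, zero at the start; "torque": the same for the moment, N m; "width": finger opening in m; "finger_force": force on a finger pad.
Only numpy, scipy, OpenCV 4.12 (cv2) and the standard library are available. Lean on these libraries where they do the work, as an engineer would, in place of code of your own. Each camera call takes 0.05 s, during which the arm holds its last target. There are 200 camera calls.

## Working session

There is one attempt and no reset: what is moved stays moved. The work goes in short steps, Python scripts to look and compute and a tool call to move; the robot and the scene stay as the last step left them, time stands still between calls to the robot, and variables do not carry over. Pictures are saved under pics/ and viewed, at most 10 in all, crops included, and the job is handed in when it is done.

Besides the shell and the picture viewer there is one more tool, called after "Call:" as name([rows], argument=value, ...), one row to a line, values as JSON. play_rows: Moves the arm, as the interface text tells. Its arguments: {"type":"object","properties":{"series":{"type":"array"},"force":{"type":"number"}},"required":["series"]}

```bash
mkdir -p pics && cat > h.py <<'E'
import numpy as np, cv2
from cell import env
def cam(n):
    c=env.read_camera(n); np.savez(f'{n}.npz',**{k:np.array(v) for k,v in c.items()}); return c
def load(n): return dict(np.load(f'{n}.npz'))
def K(c):
    h,w=c['image'].shape[:2]; f=h/2/np.tan(np.radians(float(c['vertical_fov']))/2)
    return np.array([[f,0,float(c['cx'])],[0,f,float(c['cy'])],[0,0,1]]),np.array([float(c['k1']),0,0,0,0])
def unp(c,uv,z=0.):
    k,d=K(c); p=cv2.undistortPoints(np.array(uv,float).reshape(-1,1,2),k,d).reshape(-1,2)
    R=cv2.Rodrigues(np.array(c['rvec'],float))[0]; t=np.array(c['tvec'],float).ravel()
    o=-R.T@t; r=np.c_[p,np.ones(len(p))]@R; z=np.broadcast_to(z,len(p))
    return o+r*((z-o[2])/r[:,2])[:,None]
def proj(c,P):
    k,d=K(c); return cv2.projectPoints(np.array(P,float).reshape(-1,1,3),np.array(c['rvec'],float),np.array(c['tvec'],float),k,d)[0].reshape(-1,2)
E
python3 - <<'E'
from h import *
for n in ('top','scene'):
    c=cam(n); cv2.imwrite(f'pics/{n}0.png',c['image']); print(n,-cv2.Rodrigues(np.array(c['rvec']))[0].T@np.array(c['tvec']).ravel(),c['k1'])
o=env.get_obs(); print(o)
E
```

```text
top [0.32641849 0.0751107  1.01810689] -0.015596338961136139
scene [1.05678137 0.03273233 0.76933696] -0.04939219881192677
{'time': 0.1, 'q': array([ 1.07780254,  0.3338365 ,  0.03984967,  1.46620398, -0.01341073,
        1.34327105, -0.05849057]), 'qd': array([-1.34205470e-03, -2.69527257e-03,  8.30493700e-04, -3.61110801e-03,
        1.68085865e-05,  9.20772693e-04, -7.62814599e-04]), 'joint_efforts': array([ 3.75677904e-03, -6.60024977e+01,  1.37034081e+00, -4.06480944e+01,
        1.71000604e-02,  8.91444564e-03, -2.74989119e-06]), 'ee_pos': array([ 0.24923657, -0.59987009,  0.23050193]), 'orientation': array([-7.03828071e-04,  9.80676775e-01,  1.95633675e-01, -1.80554006e-04]), 'wrist_force': array([ 0.15336872, -0.0589759 ,  0.31480918]), 'torque': array([ 0.01379814, -0.0308523 ,  0.00085111]), 'finger_force': 0.0, 'width': 0.08512859217092593}
```

View pics/top0.png

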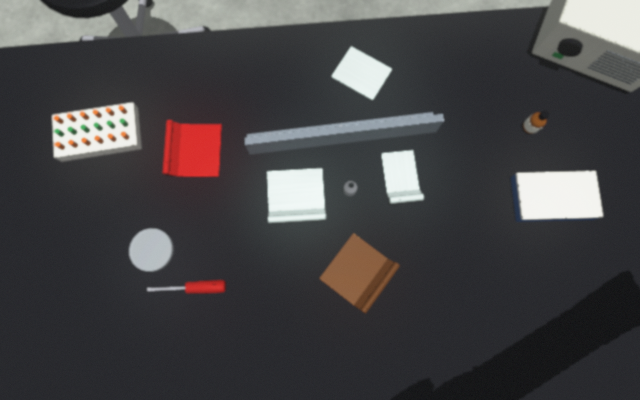

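View pics/scene0.png

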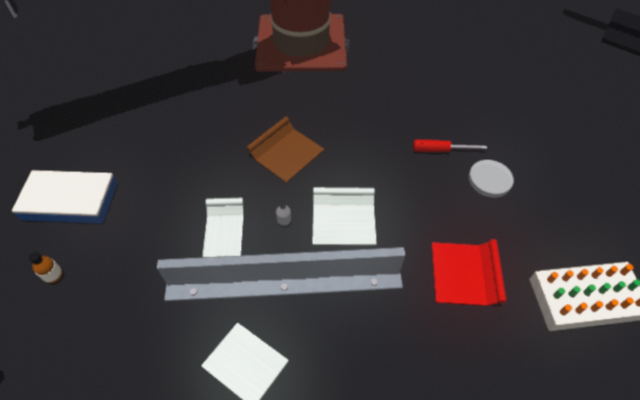

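The top view shows three aluminium-coloured or rail-side candidates: the wide shield at (296,195), bar at the bottom; the narrow one at (402,176); and a plain white sheet at (362,73) behind the rail. The red (193,149) and brown (360,272) shields are look-alikes. The wide one fits because it is silver, about square, and in front of the rail with its bar facing the robot. I'll confirm this in an enlarged crop.

```bash
python3 - <<'E'
from h import *
a=load('top')['image'][100:235,235:455]; b=load('scene')['image'][170:300,150:410]
a=cv2.resize(a,None,fx=3.6,fy=3.6,interpolation=cv2.INTER_CUBIC); cv2.imwrite('pics/topc.png',a)
b=cv2.resize(b,None,fx=3,fy=3,interpolation=cv2.INTER_CUBIC); cv2.imwrite('pics/scenec.png',b); print(a.shape,b.shape)
E
```

```text
(486, 792, 3) (390, 780, 3)
```

View pics/topc.png

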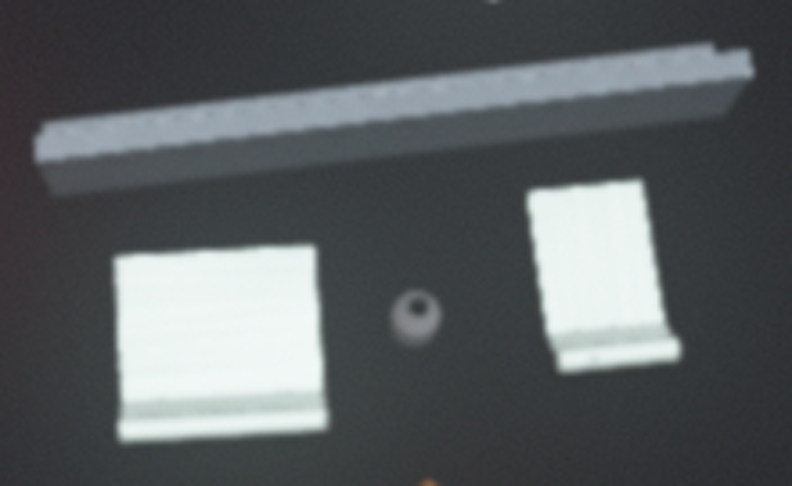

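View pics/scenec.png

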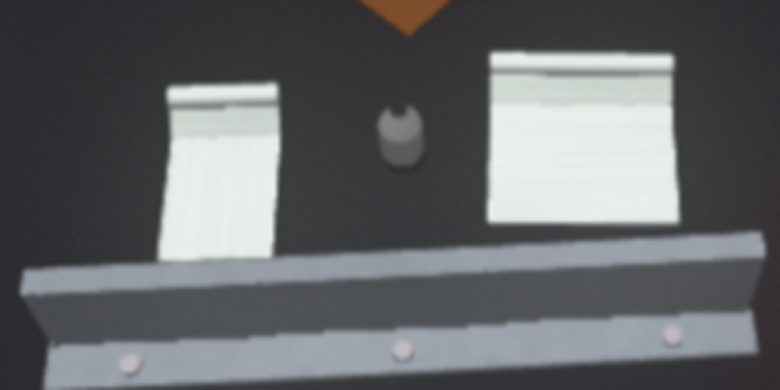

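The crops confirm it: the wide shield's far corners are at about (114,257) and (315,246), with the bar ends at about (120,430) and (328,420). The rail's front-face foot runs from (52,196) to (720,118), its top front edge from (36,162) to (752,76). The lens is at (415,318).

```bash
python3 - <<'E'
from h import *
np.set_printoptions(precision=4,suppress=True)
t=load('top'); s=load('scene')
T=lambda p:(np.array(p,float)+.5)/3.6-.5+[235,100]
S=lambda p:(np.array(p,float)+.5)/3-.5+[150,170]
print('far',unp(t,T([[114,257],[315,246]]),.005)); print('bar ends (top of bar)',unp(t,T([[120,428],[328,418]]),.025))
rb=unp(t,T([[52,196],[720,118]]),0); rt=unp(t,T([[36,162],[752,76]]),.068)
print('rail foot',rb,'top',rt, [np.degrees(np.arctan2(-(a[0]-a[1])[0],(a[0]-a[1])[1])) for a in (rb,rt)])
print('lens',unp(t,T([[415,318]]),.03))
print('scene far',unp(s,S([[680,222],[487,222]]),.005),'bar',unp(s,S([[673,62],[490,62]]),.029))
print('scene rail top front',unp(s,S([[762,235],[25,271]]),.068))
print('narrow', unp(t,T([[528,191],[641,181]]),.005),unp(t,T([[560,362],[680,350]]),.025))
print('wide ht',proj(t,[[0,0,0]]))
E
```

```text
far [[0.6212 0.1471 0.005 ]
 [0.6181 0.025  0.005 ]]
bar ends (top of bar) [[0.5121 0.1486 0.025 ]
 [0.5081 0.0275 0.025 ]]
rail foot [[ 0.6647  0.1831  0.    ]
 [ 0.6813 -0.2332  0.    ]] top [[ 0.6633  0.184   0.068 ]
 [ 0.6818 -0.2349  0.068 ]] [np.float64(2.2878844848084525), np.float64(2.5223775510300186)]
lens [[ 0.5624 -0.0284  0.03  ]]
scene far [[0.6206 0.1483 0.005 ]
 [0.6187 0.0269 0.005 ]] bar [[0.5133 0.1504 0.029 ]
 [0.5117 0.0298 0.029 ]]
scene rail top front [[ 0.666   0.1854  0.068 ]
 [ 0.6832 -0.2335  0.068 ]]
narrow [[ 0.6423 -0.1079  0.005 ]
 [ 0.643  -0.1777  0.005 ]] [[ 0.5302 -0.111   0.025 ]
 [ 0.5316 -0.1821  0.025 ]]
wide ht [[363.0468 475.9436]]
```

Call:
play_rows([
  [0.4, 0, 0, 0, 10],
  [0.4, 0, 0, 0, 10.2],
  [0.4, 5, -3, 0, 0],
  [0.4, 5, -3, 0, 0],
  [0.4, 5, -3, 0, 0],
  [0.4, 5, -3, 0, 0],
  [0.4, 4, -4, 0, 0],
  [0.4, 0, -5, 0, 0],
])

```text
time: 1.1
ee_pos: [0.4833, -0.3776, 0.23]
orientation: [-0.001, 1.0, 0.022, -0.0]
wrist_force: [-0.4, 0.4, 0.2]
width: 0.0509
finger_force: 0.0
```

Call:
play_rows([
  [0.4, 0, -5, 0, 0],
  [0.4, 0, -5, 0, 0],
  [0.4, 0, -5, 0, 0],
  [0.4, 0, -5, 0, 0],
  [0.4, 0, -5, 0, 0],
  [0.4, 0, -5, 0, 0],
  [0.4, 0, -5, 0, 0],
  [0.4, 0, 0, 0, 0],
])

```text
time: 2.1
ee_pos: [0.4658, -0.0268, 0.2314]
orientation: [-0.0, 1.0, 0.024, 0.0]
wrist_force: [0.3, -0.3, 0.1]
width: 0.0512
finger_force: 0.0
```

Call:
play_rows([
  [0.4, 0, -5, 0, 0],
  [0.4, 0, -5, 0, 0],
  [0.4, 0, -1.7, 5, 0],
  [0.4, 0, 0, 5, 0],
  [0.4, 0, 0, 5, 0],
  [0.4, 0, 0, 4, 0],
  [0.4, 0, 0, 3.2, 0],
  [0.4, 0, 0, 0, 0],
])

```text
time: 3.1
ee_pos: [0.4594, 0.0849, 0.0072]
orientation: [0.0, 1.0, 0.02, -0.003]
wrist_force: [-0.2, -0.5, 0.9]
width: 0.0511
finger_force: 0.0
```

```bash
python3 - <<'E'
from h import *
o=env.get_obs(); print(o['ee_pos'],o['orientation'],o['wrist_force'])
a=cam('scene')['image'][130:300,250:450]; b=cam('wrist')['image']
a=cv2.resize(a,None,fx=2.35,fy=2.35); b=b[:, 120:520]
cv2.imwrite('pics/p1.png',np.hstack([a[:399],b[:399,:330]])); 
E
```

```text
[0.4593838  0.08489086 0.00724058] [ 2.55060729e-04  9.99791722e-01  2.02409146e-02 -2.59868085e-03] [-0.18080611 -0.47153199  0.92185289]
```

View pics/p1.png

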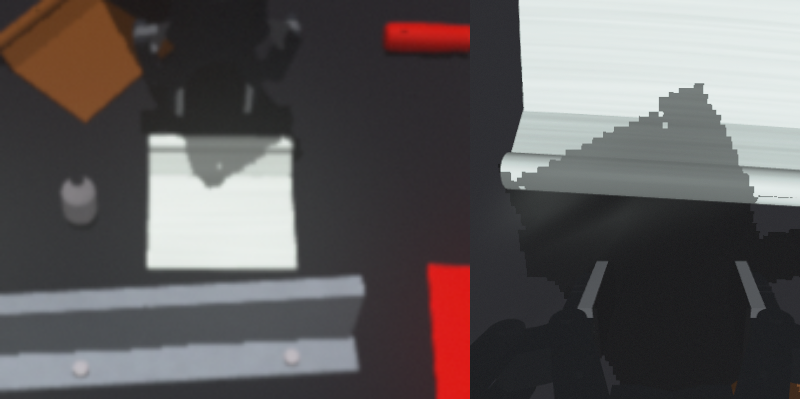

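The fingers are down behind the bar (left half, about (180..248,100)), centred on the wide shield and clear of the lens and the brown one. Next is the push towards the rail.

Call:
play_rows([
  [0.4, 1.5, -0.2, 0, 0],
  [0.4, 1, 0, 0, 0],
  [0.4, 0.8, 0, 0, 0],
  [0.4, 0.8, 0, 0, 0],
  [0.4, 0.8, 0, 0, 0],
  [0.4, 0.8, 0, 0, 0],
  [0.4, 0.8, 0, 0, 0],
  [0.4, 0, 0, 0, 0],
])

```text
time: 4.2
ee_pos: [0.527, 0.0909, 0.0094]
orientation: [-0.0, 1.0, 0.021, 0.0]
wrist_force: [-0.1, 0.1, 0.3]
width: 0.0511
finger_force: 0.0
```

```bash
python3 - <<'E'
from h import *
c=cam('scene'); a=c['image'][170:290,290:420]
cv2.imwrite('pics/p2.png',cv2.resize(a,None,fx=5,fy=5,interpolation=cv2.INTER_CUBIC))
o=env.get_obs(); print(o['ee_pos'],o['wrist_force'])
E
```

```text
[0.52652855 0.09084501 0.00928504] [-0.76286063 -0.52366217 -0.40023487]
```

View pics/p2.png

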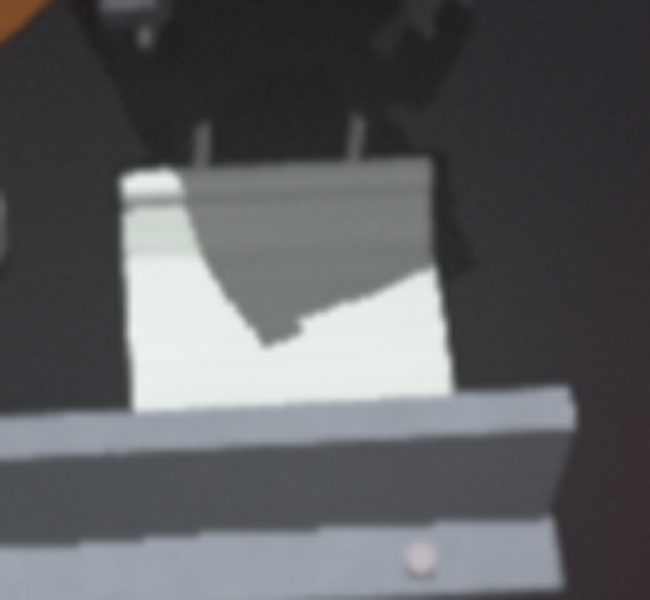

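The shield is now parallel to the rail with its far edge hidden behind the rail's top edge (crop (132,412)-(453,393)). The bar line runs from (120,185) to (430,165). I'll estimate the remaining gap from the bar.

```bash
python3 - <<'E'
from h import *
s=load('scene'); S=lambda p:(np.array(p,float)+.5)/5-.5+[290,170]
print('bar',unp(s,S([[120,187],[432,168]]),.029))
t=cam('top'); a=t['image'][130:215,250:345]; cv2.imwrite('pics/p3.png',cv2.resize(a,None,fx=6,fy=6,interpolation=cv2.INTER_CUBIC))
E
```

```text
bar [[0.55154543 0.0306353  0.029     ]
 [0.54430403 0.15173787 0.029     ]]
```

View pics/p3.png

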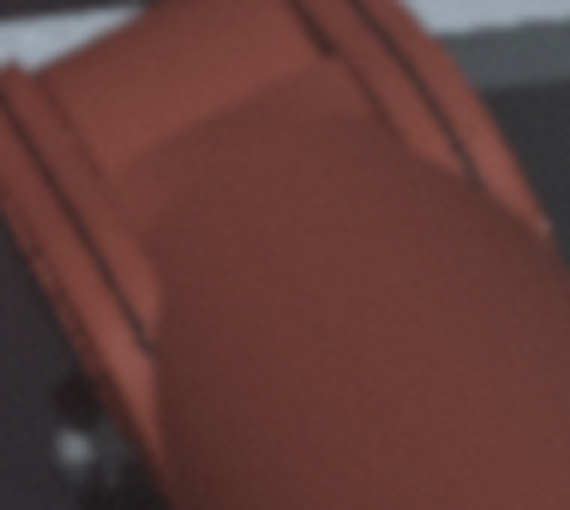

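The arm blocks the top view. From the bar (mid x 0.548), about 11 mm of gap is left, so I'll push gently until the rail resists.

Call:
play_rows([
  [0.4, 0.4, 0, 0, 0],
  [0.4, 0.4, 0, 0, 0],
  [0.4, 0, 0, 0, 0],
])

```text
time: 4.68
ee_pos: [0.5346, 0.0911, 0.0094]
orientation: [-0.0, 1.0, 0.021, 0.0]
wrist_force: [1.0, -0.2, -0.2]
width: 0.051
finger_force: 0.0
```

Call:
play_rows([
  [0.4, 0.3, 0, 0, 0],
  [0.4, 0, 0, 0, 0],
])

```text
time: 4.92
ee_pos: [0.5374, 0.0912, 0.0094]
orientation: [-0.0, 1.0, 0.021, 0.0]
wrist_force: [-0.1, -0.4, -0.8]
width: 0.0508
finger_force: 0.0
```

Call:
play_rows([
  [0.4, 0.3, 0, 0, 0],
  [0.4, 0, 0, 0, 0],
])

```text
time: 5.18
ee_pos: [0.5399, 0.0912, 0.0092]
orientation: [0.0, 1.0, 0.021, -0.0]
wrist_force: [-1.5, -1.5, 1.4]
width: 0.0516
finger_force: 1.5
```

Call:
play_rows([
  [0.4, 0.2, 0, 0, 0],
  [0.4, 0, 0, 0, 0],
])

```text
time: 5.42
ee_pos: [0.54, 0.0913, 0.0089]
orientation: [0.0, 1.0, 0.021, -0.002]
wrist_force: [-10.7, -1.0, 7.5]
width: 0.0511
finger_force: 5.3
```

It's in contact with the rail (about 11 N). Now I'll start up the arc, with the finger pressing and rising.

Call:
play_rows([
  [0.4, 0.15, 0, -0.6, 0],
  [0.4, 0.2, 0, -0.6, 0],
  [0.4, 0.15, 0, -0.6, 0],
  [0.4, 0, 0, 0, 0],
])

```text
time: 5.92
ee_pos: [0.5439, 0.0914, 0.0264]
orientation: [0.001, 1.0, 0.021, -0.003]
wrist_force: [-11.3, -0.7, 3.3]
width: 0.0514
finger_force: 6.0
```

```bash
python3 - <<'E'
from h import *
c=cam('scene'); a=c['image'][150:290,270:440]
cv2.imwrite('pics/p4.png',cv2.resize(a,None,fx=4,fy=4,interpolation=cv2.INTER_CUBIC))
E
```

```text
(no output)
```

View pics/p4.png

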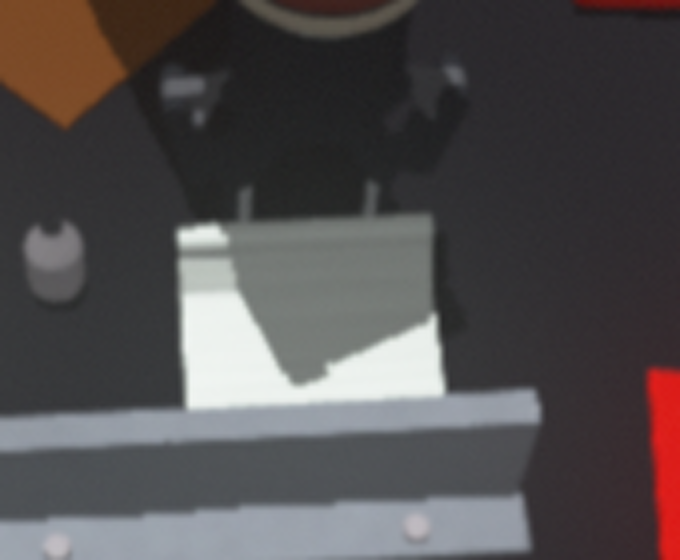

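TCP has advanced 4 mm at the same force while rising 17 mm, which matches the arc. The bar is at crop (178,235)-(432,215), still parallel to the rail, so it is tipping. I'll continue.

Call:
play_rows([
  [0.4, 0.35, 0, -0.9, 0],
  [0.4, 0.4, 0, -0.9, 0],
  [0.4, 0, 0, 0, 0],
])

```text
time: 6.35
ee_pos: [0.5512, 0.0918, 0.0447]
orientation: [0.001, 1.0, 0.021, -0.003]
wrist_force: [-15.8, -2.0, 5.2]
width: 0.0511
finger_force: 7.7
```

Call:
play_rows([
  [0.4, 0.5, 0, -0.8, 0],
  [0.4, 0.5, 0, -0.8, 0],
  [0.4, 0, 0, 0, 0],
])

```text
time: 6.72
ee_pos: [0.5614, 0.0922, 0.0612]
orientation: [0.001, 1.0, 0.021, -0.003]
wrist_force: [-15.6, -2.0, 11.8]
width: 0.0514
finger_force: 8.9
```

Call:
play_rows([
  [0.4, 0.6, 0, -0.8, 0],
  [0.4, 0.7, 0, -0.7, 0],
  [0.4, 0, 0, 0, 0],
])

```text
time: 7.1
ee_pos: [0.5783, 0.0932, 0.0769]
orientation: [-0.0, 1.0, 0.021, 0.001]
wrist_force: [-1.7, 0.5, 2.6]
width: 0.0511
finger_force: 1.3
```

Call:
play_rows([
  [0.4, 0.75, 0, -0.6, 0],
  [0.4, 0.75, 0, -0.6, 0],
  [0.4, 0, 0, 0, 0],
])

```text
time: 7.48
ee_pos: [0.5938, 0.0935, 0.0889]
orientation: [-0.0, 1.0, 0.02, 0.001]
wrist_force: [-0.8, 0.7, 1.6]
width: 0.0513
finger_force: 0.6
```

```bash
python3 - <<'E'
from h import *
c=cam('scene'); a=c['image'][150:290,270:440]
cv2.imwrite('pics/p5.png',cv2.resize(a,None,fx=4,fy=4,interpolation=cv2.INTER_CUBIC))
E
```

```text
(no output)
```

View pics/p5.png

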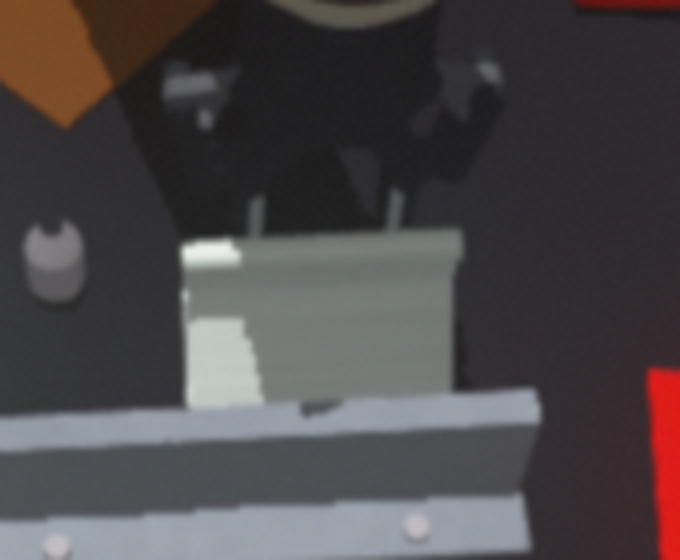

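The shield is at about 60°: bar at crop (183,250)-(462,238), still evenly against both fingers. From here a mostly level push will do.

Call:
play_rows([
  [0.4, 0.8, 0, -0.3, 0],
  [0.4, 0.8, 0, -0.3, 0],
  [0.4, 0.8, 0, -0.2, 0],
  [0.4, 0, 0, 0, 0],
])

```text
time: 8.02
ee_pos: [0.6174, 0.0945, 0.0964]
orientation: [-0.0, 1.0, 0.02, 0.0]
wrist_force: [-0.1, -0.2, -0.1]
width: 0.0512
finger_force: 0.2
```

Call:
play_rows([
  [0.4, 0.8, 0, -0.1, 0],
  [0.4, 0.8, 0, 0, 0],
  [0.4, 0.4, 0, 0, 0],
  [0.4, 0, 0, 0, 0],
])

```text
time: 8.52
ee_pos: [0.6368, 0.0953, 0.0971]
orientation: [-0.0, 1.0, 0.021, -0.0]
wrist_force: [-1.0, -0.2, -0.5]
width: 0.0511
finger_force: 0.1
```

Call:
play_rows([
  [0.4, 0.5, 0, 0, 0],
  [0.4, 0.5, 0, 0, 0],
  [0.4, 0, 0, 0, 0],
])

```text
time: 8.9
ee_pos: [0.6469, 0.0957, 0.0973]
orientation: [-0.0, 1.0, 0.021, 0.0]
wrist_force: [-0.8, 1.1, 0.3]
width: 0.051
finger_force: 0.0
```

Call:
play_rows([
  [0.4, 0.4, 0, 0, 0],
  [0.4, 0.3, 0, 0, 0],
  [0.4, 0, 0, 0, 0],
])

```text
time: 9.28
ee_pos: [0.6537, 0.096, 0.0973]
orientation: [-0.0, 1.0, 0.021, 0.0]
wrist_force: [0.4, -0.1, -0.2]
width: 0.0513
finger_force: 0.0
```

Call:
play_rows([
  [0.4, 0.3, 0, 0, 0],
  [0.4, 0.3, 0, 0, 0],
  [0.4, 0, 0, 0, 0],
])

```text
time: 9.65
ee_pos: [0.6597, 0.0963, 0.0973]
orientation: [-0.0, 1.0, 0.021, -0.0]
wrist_force: [-0.2, 0.3, 0.4]
width: 0.0514
finger_force: 0.0
```

```bash
python3 - <<'E'
from h import *
c=cam('scene'); a=c['image'][150:290,270:440]
cv2.imwrite('pics/p6.png',cv2.resize(a,None,fx=4,fy=4,interpolation=cv2.INTER_CUBIC))
E
```

```text
(no output)
```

View pics/p6.png

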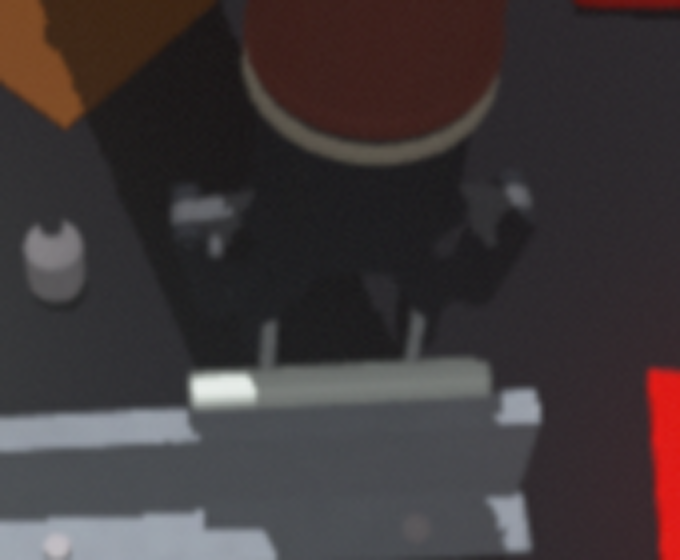

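It stands: bar at crop (190,388)-(490,375), over the rail top and parallel to it. I'll back off, then check the pose numerically.

Call:
play_rows([
  [0.4, -1, 0, 0, 0],
  [0.4, -3, 0, 0, 0],
  [0.4, -4, 0, 0, 0],
  [0.4, -4, 0, -3, 0],
  [0.4, -2, 4, -5, 0],
  [0.4, 0, 6, -3, 0],
  [0.4, 0, 6, 0, 0],
  [0.4, 0, 6, 0, 0],
])

```text
time: 10.7
ee_pos: [0.5292, -0.1241, 0.2027]
orientation: [0.0, 1.0, 0.021, 0.001]
wrist_force: [0.5, -0.0, -0.1]
width: 0.0512
finger_force: 0.0
```

Call:
play_rows([
  [0.4, 0, 6, 0, 0],
  [0.4, 0, 6, 0, 0],
  [0.4, 0, 6, 0, 0],
  [0.4, 0, 0, 0, 0],
])

```text
time: 11.2
ee_pos: [0.5348, -0.308, 0.2011]
orientation: [0.001, 1.0, 0.017, -0.001]
wrist_force: [-0.2, 0.4, 0.2]
width: 0.051
finger_force: 0.0
```

```bash
python3 - <<'E'
from h import *
np.set_printoptions(precision=1,suppress=True)
print(env.get_obs()['ee_pos'])
# upright model: rail frame point + normal n, foot 5 mm before face; y of foot ~0.094
h=np.radians(2.4); n=np.array([np.cos(h),np.sin(h),0]); l=np.array([-np.sin(h),np.cos(h),0])
face=np.array([0.6688,0.094,0]); f=face-.005*n; z=np.array([0,0,1.])
for nm in('top','scene'):
    c=cam(nm); im=c['image']
    bar=[f+.022*n+.11*z+s*.06*l for s in(1,-1)]; ft=[f+s*.06*l for s in(1,-1)]; br=[f+.09*z+s*.06*l for s in(1,-1)]
    P=proj(c,np.array(bar+br+ft)); print(nm,'bar',P[:2].ravel(),'bend',P[2:4].ravel(),'foot',P[4:].ravel())
    u=int(round(P[[0,1],0].mean())); v0=int(P[:,1].min())-14; v1=int(P[:,1].max())+12
    for du in(-20,0,20): print(u+du,v0,im[v0:v1,u+du].mean(1).astype(int).tolist())
    v=int(round(P[:2,1].mean())); us=int(P[:2,0].min())-10; print('row',v,us,im[v,us:us+90].mean(1).astype(int).tolist())
    cv2.imwrite(f'pics/{nm}_end.png',im)
# narrow shield moved?
d=np.abs(load('top')['image'].astype(int)[145:210,375:430]); print(d.mean())
E
```

```text
[ 0.5 -0.3  0.2]
top bar [256.  127.2 315.5 120.2] bend [258.1 140.9 316.7 133.9] foot [262.4 154.5 316.2 148.1]
266 106 [52, 53, 51, 53, 54, 53, 53, 54, 52, 54, 52, 53, 52, 54, 53, 67, 118, 182, 224, 236, 239, 230, 209, 178, 171, 192, 207, 211, 213, 212, 214, 213, 215, 217, 209, 166, 127, 116, 117, 118, 118, 119, 120, 121, 120, 119, 119, 112, 95, 72, 57, 54, 53, 54, 51, 50, 53, 52, 54, 51]
286 106 [56, 53, 55, 54, 54, 56, 55, 54, 55, 54, 54, 55, 58, 75, 133, 198, 231, 240, 237, 225, 198, 179, 193, 209, 211, 211, 212, 214, 213, 214, 217, 214, 178, 134, 119, 118, 120, 121, 121, 121, 121, 121, 119, 119, 119, 108, 88, 66, 56, 55, 54, 53, 54, 54, 54, 54, 52, 52, 53, 53]
306 106 [56, 57, 57, 56, 56, 56, 58, 58, 57, 57, 63, 92, 154, 211, 233, 239, 234, 216, 185, 173, 195, 212, 214, 214, 215, 216, 216, 217, 226, 224, 186, 136, 119, 120, 123, 122, 122, 123, 122, 121, 121, 118, 115, 101, 78, 62, 55, 56, 55, 53, 54, 54, 54, 55, 54, 54, 53, 52, 54, 51]
row 124 245 [50, 52, 53, 52, 52, 52, 52, 55, 55, 70, 105, 143, 168, 185, 193, 196, 199, 201, 205, 211, 217, 224, 226, 228, 230, 231, 231, 228, 2
[... 872 characters left out ...]
 225 [45, 46, 46, 47, 46, 47, 48, 47, 47, 47, 46, 47, 47, 58, 95, 150, 196, 222, 229, 231, 226, 213, 186, 154, 118, 90, 81, 79, 79, 78, 79, 79, 79, 77, 76, 77, 77, 76, 76, 76, 78, 78, 77, 78, 77, 78, 77, 77, 78, 79, 80, 80, 81, 101]
row 247 306 [50, 51, 51, 51, 50, 50, 50, 51, 50, 51, 70, 129, 199, 227, 231, 232, 232, 231, 231, 230, 230, 230, 230, 229, 228, 229, 228, 228, 227, 227, 226, 226, 226, 225, 224, 224, 224, 223, 223, 222, 221, 220, 220, 219, 218, 217, 216, 215, 213, 212, 211, 208, 207, 206, 205, 204, 203, 201, 200, 199, 196, 195, 194, 193, 191, 190, 188, 186, 184, 183, 182, 179, 178, 176, 174, 173, 171, 170, 167, 166, 164, 163, 162, 161, 158, 148, 123, 94, 89, 95]
143.62592074592075
```

Predicted and observed positions for an upright shield agree within about 1 px in the top view: bar row 124, bend 137 and foot 152 at column 286. It is flush and upright, so I'll check that the narrow one hasn't moved and hand in.

```bash
python3 - <<'E'
from h import *
a=cv2.imread('pics/scene0.png').astype(int); b=cv2.imread('pics/scene_end.png').astype(int)
for r in ((190,245,195,250),(200,230,270,296)): print(np.abs(a-b)[r[0]:r[1],r[2]:r[3]].mean())
m=lambda i:np.argwhere(i[190:252,195:250].mean(2)>140).mean(0); print(m(a),m(b))
print(env.hand_in())
E
```

```text
1.381267217630854
3.7141025641025642
[35.12512768 28.63432074] [35.12576375 28.64867617]
the job is handed in; nothing more can be done
None
```

The wide shield stands upright and flat against the rail with its bar on top, released with the arm clear; the narrow shield did not move, and I handed the job in at about 11 s.

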